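# Pick out the heaviest sample tin

### The job

Draw the sample tray (it has a pull knob in front) fully out from under the bridge, then find by hefting which of the three identical closed tins is the heaviest, and finish while gripping that one and holding it up, upright and still, at least 12 cm clear above the tray. Leave the tray out with the other two tins standing upright in it, free of the gripper; keep every tin upright throughout and leave everything else on the bench where it is.

Things in the scene. Friction and masses are not known exactly. Their poses are not given: they have to be found in the camera images.
- bridge: fixed white bridge stand with a flat grey instrument on it; origin on the bench below its middle; its x axis points away from the robot along the tray's runners, y to the left. Two cheeks 20 mm thick at y = +-200 mm carry a deck from x = -45 to +85 mm, 420 mm wide; deck underside 120 mm, instrument top 165 mm above the bench (pads on it to 168 mm)
- tray (a joint): how far the tray is drawn out, m: 0 = fully under the bridge, 0.15 = fully out against its stop. It slides along the bridge's -x axis with about 1.5 N friction and stays where it is left
- tray_knob (a point): centre of the top of the tray's upright black pull knob, a plain post 18 mm in diameter and 62 mm tall, its top 74 mm above the bench, standing on a 40 mm wide tongue in front of the tray, 145 mm towards the robot from the tray's centre. It moves with the tray
- tray_floor (a point): centre of the tray's inner floor, 12 mm above the bench; axes as the bridge's; moves with the tray. The tray is grey, 110 mm (x) by 340 mm (y), with an outer wall and two dividers 4 mm thick rising 14 mm above the floor; three bays side by side, centres at y = -110, 0, +110 mm, each about 102 mm (x) by 106 to 111 mm (y) inside
- tin_a: closed round aluminium sample tin, 58 mm diameter (lid rim 59 mm), 90 mm tall, upright; origin at the centre of its underside, z up its axis. One of three that look exactly alike and start in the tray in an unknown order, one per bay; two weigh 0.20 to 0.34 kg each, the heaviest 0.47 to 0.59 kg, and which one can only be felt
- tin_b: closed round aluminium sample tin, 58 mm diameter (lid rim 59 mm), 90 mm tall, upright; origin at the centre of its underside, z up its axis. One of three that look exactly alike and start in the tray in an unknown order, one per bay; two weigh 0.20 to 0.34 kg each, the heaviest 0.47 to 0.59 kg, and which one can only be felt
- tin_c: closed round aluminium sample tin, 58 mm diameter (lid rim 59 mm), 90 mm tall, upright; origin at the centre of its underside, z up its axis. One of three that look exactly alike and start in the tray in an unknown order, one per bay; two weigh 0.20 to 0.34 kg each, the heaviest 0.47 to 0.59 kg, and which one can only be felt
- reagent_bottle: white bottle 52 mm across, 115 mm tall, standing beside the tray's path; a bystander, to be left alone; origin at the centre of its underside
- jar: amber jar 48 mm across, 60 mm tall, standing to one side in front of the tray; a bystander, to be left alone; origin at the centre of its underside
- tip_box: blue box 80 x 110 x 61 mm with pipette tips, beside the tray's path; a bystander, to be left alone; origin at the centre of its underside
- beaker: clear beaker 70 mm across, 85 mm tall; a bystander, to be left alone; origin at the centre of its underside
- meter: blue handheld meter 150 x 75 x 32 mm lying flat; a bystander, to be left alone; origin at the centre of its underside
- reagent_box: pale carton 100 x 130 x 70 mm; a bystander, to be left alone; origin at the centre of its underside

How it is judged:
By the outcome, as a careful person would: the job done as asked, in the order asked, and still so for the second after the job is handed in, while the arm keeps its last pose, push and grip.
It also fails if it takes over 72 s, if anything falls off the work surface, if the arm or the gripper's body presses on something with over 40 N, if the wrist force passes 120 N, or if a joint passes its speed limit or range.

### The arm

A 7-joint arm with a two-finger parallel gripper is mounted at the origin on the work surface. World frame = base frame: x ahead of the robot, y to its left, z up, the work surface at z = 0. Lengths are in mm, angles in rad, forces in N, time in s.
With the tool pointing down it reaches from about 400 to 850 mm from the base axis. Payload 6.9 kg.
Tool frame: the origin (TCP) lies on the mounting face of the last link; the fingertips stand 173 mm ahead of it and the grasp point (between the pads) lies env.tcp_to_grasp ahead of it (env.tcp_to_grasp is the distance from the TCP to the grasp point, in mm); z points along the fingers, y is the direction in which the jaws open and shut (so a half turn about z gives the same grasp; the last joint's range is limited). The gripper opens to 85 mm and grips with 20 to 120 N. Pads are 22 mm wide; open, the fingers measure 114 mm over their backs; the gripper's body (76 mm by 85 mm) begins 54 mm behind the grasp point. The pads swing forward as they close: fully open they stand 13 mm farther back than shut.
Start: joints at [-1.131, 0.507, -0.238, 1.5, 0.126, 1.149, -0.155], TCP at [205.384, 590.284, 404.675] pointing down, gripper open.
Joint ranges: [-3.08, 3.08], [-0.24, 2.05], [-1.43, 1.35], [0, 2.5], [-1.52, 4.66], [0.17, 1.96], [-2.89, 2.89]. Speed limits (rad/s): [2.39, 2.39, 3.14, 3.14, 3.14, 3.14, 3.14].

### API

Orientations are given as a unit quaternion [w, x, y, z].
In Python, from station import env, vision gives the robot as it stands.
- The arm moves only by the shell command python3 -m inch 'ROWS' [FORCE]. ROWS is a JSON object of lists of equal length, an entry for each row: "gripper": the opening, from 0 (shut) to 1 (fully open); "delta_pos": the shift along the world's x, y, z in m, a list of three; "twist": the turn about the world's z in degrees. In form: {"gripper": [gripper, ...], "delta_pos": [[tx, ty, tz], ...], "twist": [twist, ...]}. A call has 1 to 10 rows; each row shifts and turns the pose as measured when the row begins; what a row does not reach is not made up. A row lasts 1/8 s, in which the tool goes at most 62.5 mm and 10.7 degrees, less where a joint would pass 70% of its speed; a pose out of reach is approached as far as the arm can. A call with a gripper value outside its range is refused whole. The fingers move at their own pace and stop on an object; FORCE is the grip in N (left out, the last holds). Time passes only in rows, so rows that do not move let the fingers close. It gives the time, the measured TCP pose, the force and the opening at its end, in the units of the state.
- env.state(): the state, without advancing time (a new reading comes with each control period).
- vision.grab_frame(name): name is "scene" or "side" or "wrist"; returns a dict with "img" (480x640x3 uint8, blue, green, red), "mtx" (3x3 intrinsics, pixels), "R" (3x3) and "t" (3): a world point X has camera coordinates R X + t. Camera axes: x right, y down, z forward; pixel columns grow to the right and rows downward; lengths in mm; the calibration is good to about 2 mm. A picture is of the moment at which its call begins. There is no depth.
- env.close_job(): hands the job in, once; it reports no verdict.
The state is a dict: "t": time; "qpos": joint angles; "qd": joint speeds; "joint_torque": joint torques, N m; "tool_pos": TCP position; "orientation": TCP orientation; "force": force on the tool from outside, world axes, zero at the start; "torque": the same for the moment, N m; "finger_gap": opening from 0.0 (shut) to 1.0 (fully open).
Only numpy, scipy, OpenCV 4.12 (cv2) and the standard library are available. Lean on these libraries where they do the work, as an engineer would, in place of code of your own. Each camera call takes 0.05 s, during which the arm holds its last target.

## Working session

There is one attempt and no reset: what is moved stays moved. The work goes in short steps, Python scripts to look and compute and a shell command to move; the robot and the scene stay as the last step left them, time stands still between calls to the robot, and variables do not carry over. Pictures are saved under pics/ and viewed, and the job is handed in when it is done.

```bash
mkdir -p pics; ls; python3 - <<'E'
from station import env, vision
import cv2
print(env.state(), env.tcp_to_grasp)
for n in ("scene","side","wrist"):
    f=vision.grab_frame(n); cv2.imwrite(f"pics/{n}0.png",f["img"]); print(n,f["mtx"].tolist(),f["R"].tolist(),f["t"].tolist())
E
```

```text
pics
{'t': 0.0, 'qpos': array([-1.13047312,  0.50832619, -0.2375156 ,  1.50113311,  0.12570019,
        1.14890284, -0.15483535]), 'qd': array([ 7.27758947e-05,  9.81004276e-04,  3.30885897e-05, -5.09077617e-04,
        4.63725613e-04,  2.32185203e-05,  4.09965382e-04]), 'joint_torque': array([-1.43945354e-04, -6.20593786e+01, -2.18652159e+00, -2.49644101e+01,
        1.28568974e-02,  1.21424982e-02,  1.14488003e-05]), 'tool_pos': array([205.38441813, 590.08293029, 403.83621822]), 'orientation': array([-1.28563608e-04,  1.66643433e-01,  9.86016822e-01, -8.80968401e-04]), 'force': array([0.08142544, 0.64628736, 0.45637326]), 'torque': array([-0.03301192,  0.0016193 , -0.00557497]), 'finger_gap': 1.0000960281670812} 154.70000000000002
scene [[490.457589836842, 0.0, 320.3208484029203], [0.0, 490.457589836842, 242.83442682837102], [0.0, 0.0, 1.0]] [[0.6173696833016875, 0.7866447931031931, -0.006681588404634042], [0.7407461077843598, -0.5841654189355672, -0.33173176984147096], [-0.264858222342248, 0.1998517770835874, -0.943350088384072]] [-360.08128706936975, -353.10402708597024, 1627.0852627845475]
side [[587.9917852615971, 0.0, 315.5854789570353], [0.0, 587.9917852615971, 233.66003796829716], [0.0, 0.0, 1.0]] [[0.7625472577521312, -0.6469204650710657, -0.003948615825903077], [-0.48034043344737143, -0.5620840457444014, -0.6733012650479705], [0.4333529135592559, 0.515320713140702, -0.7393577043068275]] [-426.2246157167992, 319.88450321301985, 1362.4218051954708]
wrist [[371.2270778026891, 0.0, 322.99279758585806], [0.0, 371.2270778026891, 242.06524333811086], [0.0, 0.0, 1.0]] [[0.3287656902726112, 0.9444096342945357, -0.0018877370678608558], [0.8921577123158729, -0.3099189672133198, 0.32864091363787906], [0.30978659954052934, -0.10973001600789535, -0.944453062005744]] [-623.6571728248746, -42.97654723266325, 381.483522174179]
```

View pics/scene0.png

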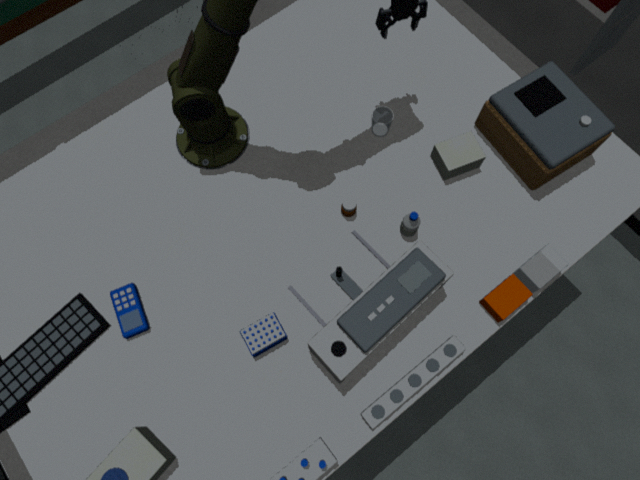

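View pics/side0.png

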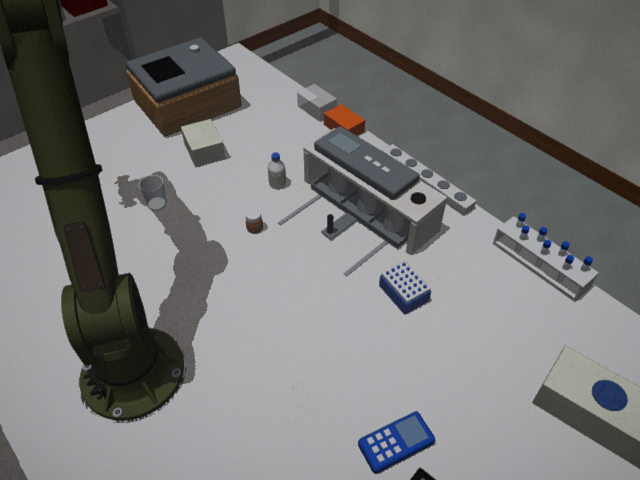

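View pics/wrist0.png

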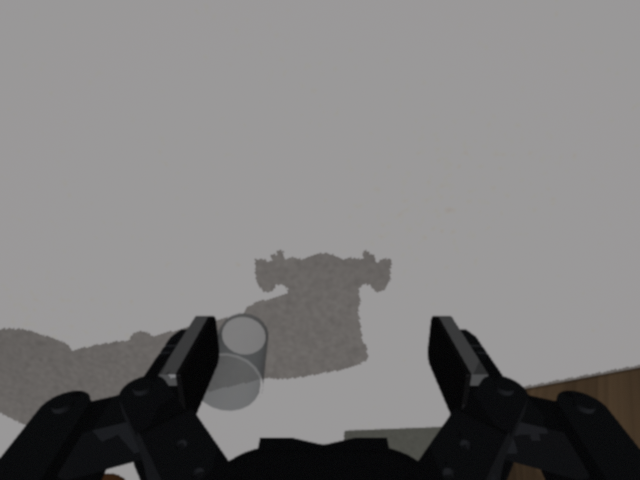

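The scene view shows the knob near (338,272), the bridge around (380,310), the bottle at (411,222), the jar at (349,209) and the tip box at (264,335). In the side view the knob is near (330,225). I'll enlarge both views.

```bash
python3 - <<'E'
import cv2
a=cv2.imread("pics/scene0.png")[190:390,230:470]; cv2.imwrite("pics/s1.png",cv2.resize(a,(720,600),interpolation=3))
a=cv2.imread("pics/side0.png")[120:290,230:460]; cv2.imwrite("pics/d1.png",cv2.resize(a,None,fx=3.4,fy=3.4,interpolation=3))
E
```

```text
(no output)
```

View pics/s1.png

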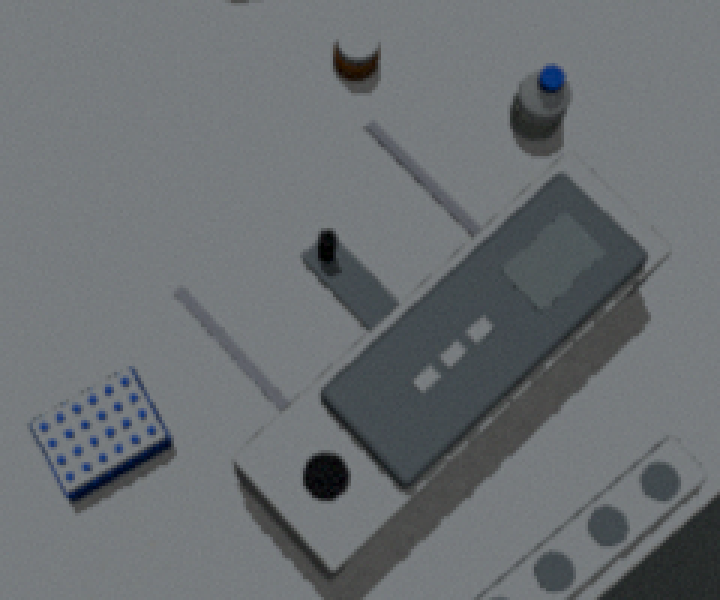

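View pics/d1.png

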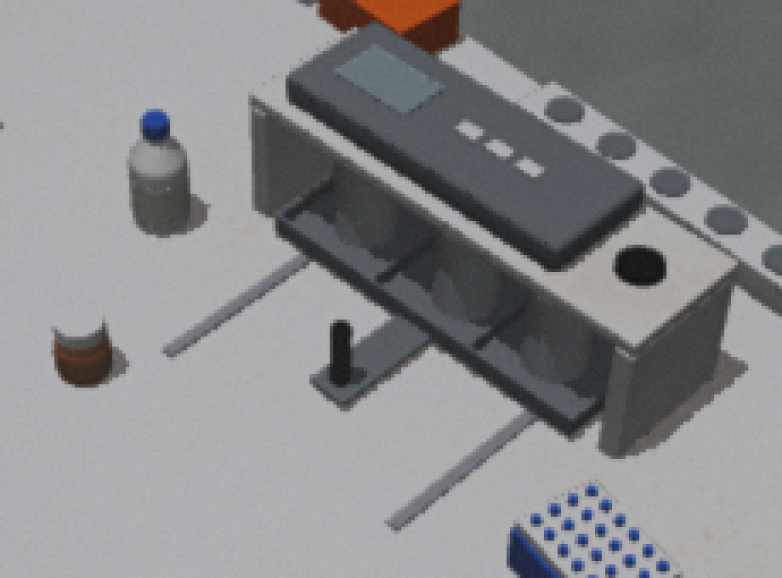

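```bash
cat > h.py <<'E'
from station import env, vision
import cv2, numpy as np
def tri(fa,pa,fb,pb):
    P=[f["mtx"]@np.c_[f["R"],f["t"]] for f in (fa,fb)]
    X=cv2.triangulatePoints(P[0],P[1],np.array(pa,float).T,np.array(pb,float).T); return (X[:3]/X[3]).T
def onz(f,p,z):
    f={k:np.array(v) for k,v in f.items() if k!='img'}
    d=f["R"].T@np.linalg.inv(f["mtx"])@np.array([p[0],p[1],1.]); c=-f["R"].T@f["t"]
    return c+d*(z-c[2])/d[2]
def proj(f,X):
    return cv2.projectPoints(np.atleast_2d(np.array(X,float)),cv2.Rodrigues(np.array(f["R"]))[0],np.array(f["t"],float),np.array(f["mtx"]),None)[0][:,0]
E
python3 - <<'E'
from h import *
s=vision.grab_frame("scene");d=vision.grab_frame("side")
np.set_printoptions(precision=1,suppress=True)
S=[(308.3,344.3),(341,381.7),(420,241.7),(339,268)]
D=[(414.7,222.9),(447,197),(303.5,148.8),(330.3,215.3)]
X=tri(s,S,d,D);print(X)
print("knob",onz(s,S[3],74),onz(d,D[3],74))
print("left edge yaw",np.degrees(np.arctan2(*(X[2]-X[0])[[1,0]])), np.linalg.norm(X[2]-X[0]),np.linalg.norm(X[1]-X[0]))
# others
print("bottle",onz(s,(230+551/3,190+78/3),115),onz(d,(230+155/3.4,120+122/3.4),115))
print("jar",onz(s,(230+357/3,190+47/3),60),onz(d,(230+82/3.4,120+322/3.4),60))
for p in [(30,425),(133,366),(172,440),(70,497)]: print("tip",onz(s,(230+p[0]/3,190+p[1]/3),61))
print("beaker",onz(s,(382,115),85))
E
```

```text
[[ 751.6 -169.8  121. ]
 [ 878.6 -164.1  129.9]
 [ 721.8  246.1  121.9]
 [ 632.9   27.9   75.6]]
knob [630.9  30.9  74. ] [634.5  26.9  74. ]
left edge yaw 94.0974614729242 416.95979367561154 127.49888375057093
bottle [651.1 287.3 115. ] [645.5 280.2 115. ]
jar [494.5 179.9  60. ] [485.8 174.9  60. ]
tip [ 601.6 -295.2   61. ]
tip [ 616.  -188.4   61. ]
tip [ 693.2 -200.8   61. ]
tip [ 677.2 -304.    61. ]
beaker [325.  451.4  85. ]
```

```bash
python3 -m inch '{"gripper":[0.6,0.6,0.6,0.6,0.6,0.6,0.6,0.6,0.6,0.6],"delta_pos":[[0.035,-0.046,0],[0.035,-0.046,0],[0.035,-0.046,0],[0.035,-0.046,0],[0.035,-0.046,0],[0.035,-0.046,0],[0.035,-0.046,0],[0.035,-0.046,0],[0.035,-0.046,0],[0.035,-0.046,0]],"twist":[2.5,2.5,2.5,2.5,2.5,2.5,2.5,2.5,2.5,2.5]}' 60
```

```text
t: 1.5
tool_pos: [559.7, 118.7, 404.0]
orientation: [-0.0, -0.063, 0.998, 0.001]
force: [1.5, 1.6, -0.4]
finger_gap: 0.598
```

```bash
python3 -m inch '{"gripper":[0.6,0.6,0.6,0.6],"delta_pos":[[0.036,-0.045,-0.03],[0.036,-0.045,-0.03],[0,0,-0.02],[0,0,0]],"twist":[-1.5,-1.5,0,0]}'
python3 - <<'E'
from h import *
np.set_printoptions(precision=1,suppress=True)
w=vision.grab_frame("wrist");cv2.imwrite("pics/w1.png",w["img"]);st=env.state();print(st["tool_pos"],st["orientation"])
print(proj(w,[[633,28.5,74]]))
E
```

```text
t: 2.0
tool_pos: [631.3, 24.9, 324.9]
orientation: [0.001, -0.032, 0.999, -0.0]
force: [-1.0, 0.6, 0.2]
finger_gap: 0.596
[631.6  24.5 326. ] [ 0. -0.  1. -0.]
[[329.5 256.7]]
```

View pics/w1.png

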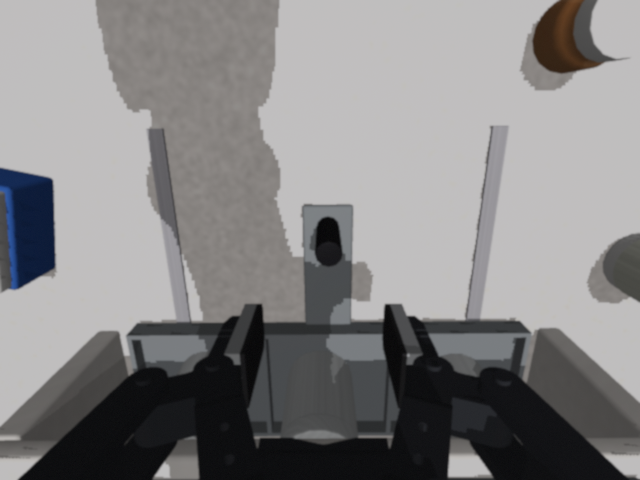

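The knob top in the wrist view is at (328,254), which agrees with the prediction to within 3 px. I'll go down around it.

```bash
python3 -m inch '{"gripper":[0.6,0.6,0.6,0.6,0.2,0,0,0],"delta_pos":[[0,0.004,-0.05],[0,0,-0.04],[0,0,-0.025],[0,0,-0.004],[0,0,0],[0,0,0],[0,0,0],[0,0,0]],"twist":[0,0,0,0,0,0,0,0]}' 60
python3 - <<'E'
from h import *
w=vision.grab_frame("wrist");cv2.imwrite("pics/w2.png",w["img"]);st=env.state();print(st["tool_pos"],st["orientation"],st["force"])
w=vision.grab_frame("side");cv2.imwrite("pics/d2.png",w["img"][100:340,200:520])
E
```

```text
t: 3.05
tool_pos: [633.4, 29.2, 213.8]
orientation: [0.008, -0.033, 0.999, -0.003]
force: [1.5, -0.8, -10.4]
finger_gap: 0.193
[633.39197432  29.19577293 213.76085384] [ 0.00828007 -0.03346128  0.99940226 -0.00262965] [ 1.05063735 -0.79091698 -9.09199695]
```

View pics/w2.png

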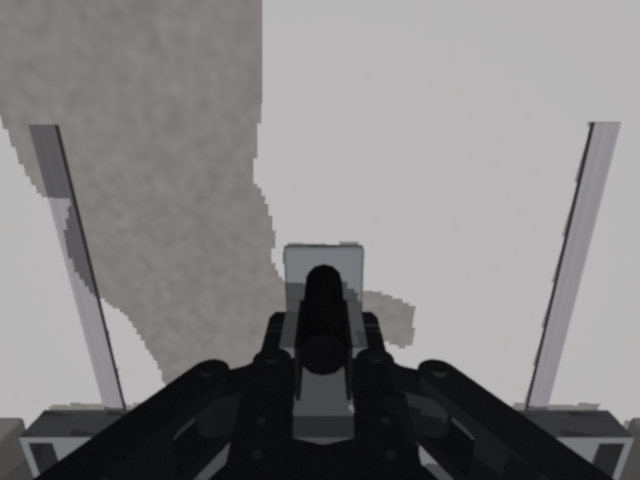

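View pics/d2.png

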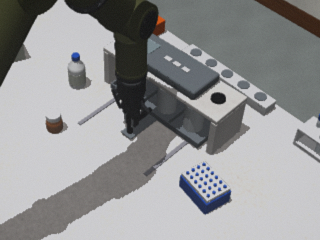

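```bash
python3 -m inch '{"gripper":[0,0,0,0,0,0,0,0],"delta_pos":[[-0.006,-0.0004,0],[-0.012,-0.0009,0],[-0.016,-0.0011,0],[-0.018,-0.0013,0],[-0.018,-0.0013,0],[-0.018,-0.0013,0],[-0.018,-0.0013,0],[-0.012,-0.0009,0]],"twist":[0,0,0,0,0,0,0,0]}'
```

```text
t: 4.15
tool_pos: [507.3, 20.1, 213.7]
orientation: [0.008, -0.034, 0.999, -0.003]
force: [1.9, -1.2, -18.1]
finger_gap: 0.194
```

```bash
python3 -m inch '{"gripper":[0,0,0,0,0],"delta_pos":[[-0.009,-0.0006,0.001],[-0.007,-0.0005,0.001],[-0.006,-0.0004,0],[-0.005,-0.0003,0],[-0.004,-0.0003,0]],"twist":[0,0,0,0,0]}'
python3 - <<'E'
from h import *
w=vision.grab_frame("side");cv2.imwrite("pics/d3.png",cv2.resize(w["img"][100:340,200:520],None,fx=2.4,fy=2.4,interpolation=3))
w=vision.grab_frame("scene");cv2.imwrite("pics/s3.png",cv2.resize(w["img"][170:370,230:470],None,fx=3,fy=3,interpolation=3))
E
```

```text
t: 4.78
tool_pos: [481.5, 17.9, 213.9]
orientation: [0.017, -0.034, 0.999, -0.001]
force: [13.4, -1.9, -32.0]
finger_gap: 0.195
```

View pics/d3.png

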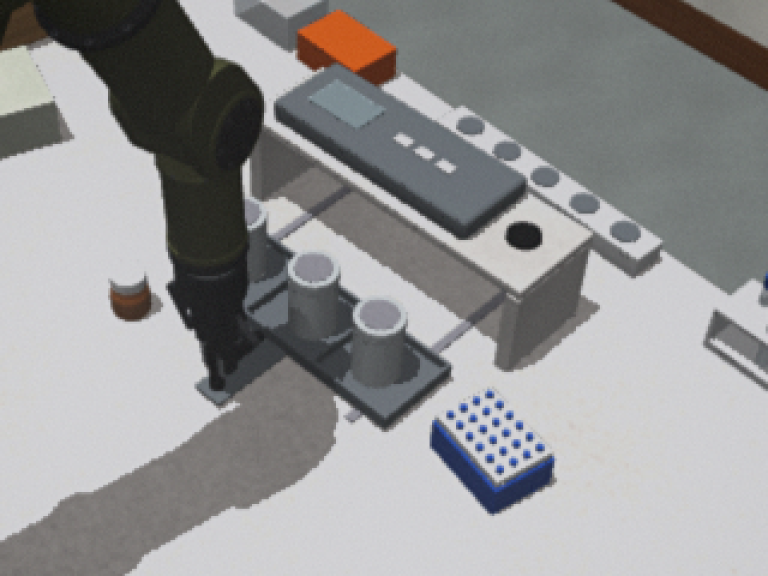

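View pics/s3.png

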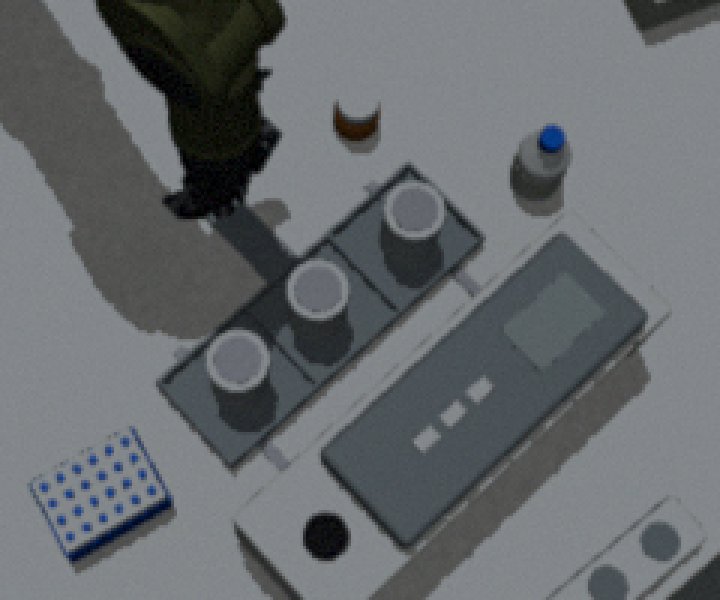

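The tray is against its stop: the pull force rose to 13 N after 152 mm of travel. All three tins are standing. I'll release the knob and rise.

```bash
python3 -m inch '{"gripper":[0.3,0.6,0.6,1,1,1,1,1],"delta_pos":[[0,0,0],[0,0,0],[0,0,0],[0,0,0.03],[0,0,0.05],[0,0,0.05],[0,0,0.04],[0,0,0]],"twist":[0,0,0,0,0,0,0,0]}'
python3 - <<'E'
from h import *
for n in("side","scene","wrist"):
    w=vision.grab_frame(n);np.save(f"{n}4.npy",{k:np.array(v) for k,v in w.items()},allow_pickle=True)
    i=w["img"]
    if n=="side":i=cv2.resize(i[150:300,260:420],None,fx=4,fy=4,interpolation=3)
    if n=="scene":i=cv2.resize(i[210:350,270:430],None,fx=4,fy=4,interpolation=3)
    cv2.imwrite(f"pics/{n}4.png",i)
st=env.state();print(st)
E
```

```text
t: 5.88
tool_pos: [481.0, 19.4, 394.4]
orientation: [0.021, -0.035, 0.999, -0.001]
force: [-0.1, -0.2, -1.1]
finger_gap: 1.002
{'t': 6.025, 'qpos': array([ 0.07504662,  0.28935446, -0.22009533,  1.90456428,  0.08567025,
        0.920985  ,  1.45451068]), 'qd': array([-1.84539995e-03,  2.09604516e-02,  2.57010452e-03,  1.05032886e-02,
        1.10476136e-04, -1.28997520e-03,  6.22317144e-05]), 'joint_torque': array([ 1.39639285e-02, -4.57172048e+01, -1.13436833e+00, -2.33100450e+01,
        3.21321411e-02, -1.69762135e-01,  8.10828118e-03]), 'tool_pos': array([480.13226488,  19.16980113, 390.54999521]), 'orientation': array([ 0.01770123, -0.0347453 ,  0.99923876, -0.00115574]), 'force': array([ 0.17404145, -0.08533104, -0.3560401 ]), 'torque': array([0.0035173 , 0.06927215, 0.00637717]), 'finger_gap': 1.0021642577776722}
```

View pics/side4.png

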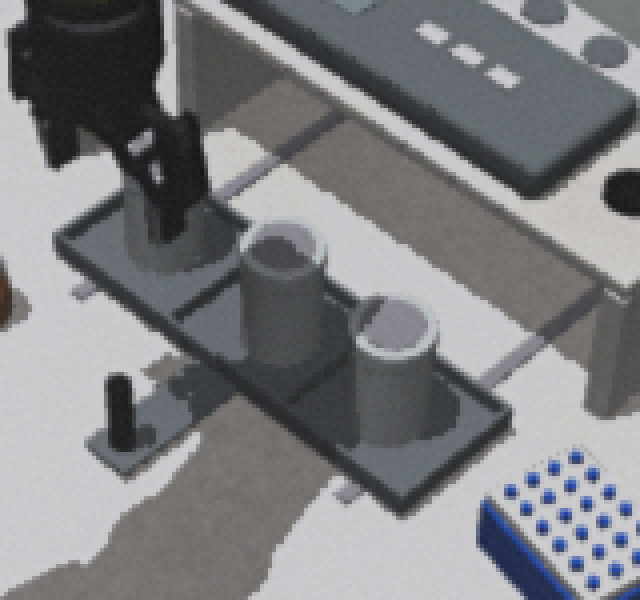

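View pics/scene4.png

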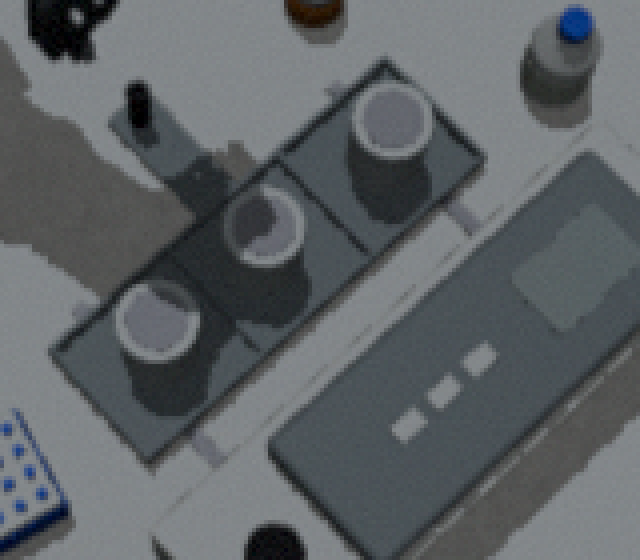

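View pics/wrist4.png

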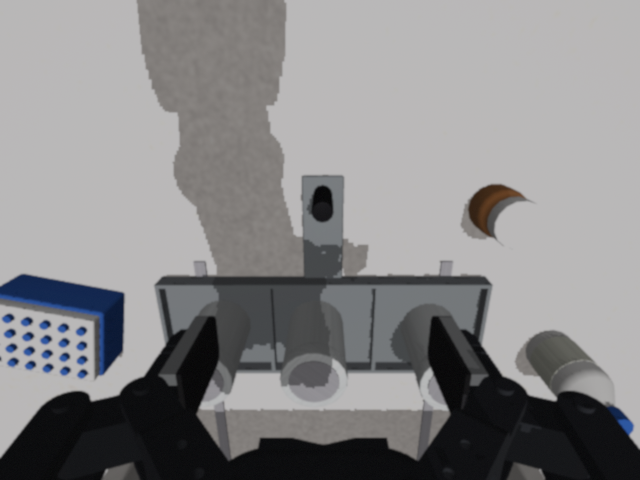

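```bash
cat >> h.py <<'E'
def grasp():
    from scipy.spatial.transform import Rotation as R
    st=env.state();q=st["orientation"];r=R.from_quat([q[1],q[2],q[3],q[0]]).as_matrix()
    return st["tool_pos"]+r[:,2]*env.tcp_to_grasp, r
E
python3 - <<'E'
from h import *
np.set_printoptions(precision=3,suppress=True)
s=np.load("scene4.npy",allow_pickle=True).item();d=np.load("side4.npy",allow_pickle=True).item()
for p in [(392,119),(265,226),(158,321)]: print(onz(s,(270+p[0]/4,210+p[1]/4),102))
for p in [(284,248),(396,326)]: print("side",onz(d,(260+p[0]/4,150+p[1]/4),102))
print("knob",onz(d,(260+118/4,150+378/4),74),onz(s,(270+138/4,210+88/4),74))
print(grasp())
E
```

```text
[622.692 142.228 102.   ]
[628.664  21.735 102.   ]
[636.23  -78.482 102.   ]
side [625.812  14.74  102.   ]
side [634.223 -85.145 102.   ]
knob [484.461  16.402  74.   ] [483.167  20.398  74.   ]
(array([485.617,  19.003, 235.947]), array([[-0.997, -0.069,  0.035],
       [-0.069,  0.998, -0.001],
       [-0.035, -0.004, -0.999]]))
```

```bash
python3 -m inch '{"gripper":[1,1,1,1,1],"delta_pos":[[0.047,0,-0.01],[0.047,0,-0.02],[0.047,0,-0.02],[0,0,0],[0,0,0]],"twist":[0,0,0,0,0]}'
python3 - <<'E'
from h import *
np.set_printoptions(precision=3,suppress=True)
w=vision.grab_frame("wrist");cv2.imwrite("pics/w5.png",w["img"]);print(grasp())
print(proj(w,[[627,18,102]]))
E
```

```text
t: 6.65
tool_pos: [622.5, 19.3, 330.8]
orientation: [0.011, -0.035, 0.999, -0.002]
force: [0.1, -0.3, 0.4]
finger_gap: 1.0
(array([625.722,  18.847, 176.149]), array([[-0.997, -0.07 ,  0.022],
       [-0.071,  0.998, -0.002],
       [-0.022, -0.004, -1.   ]]))
[[322.567 267.237]]
```

View pics/w5.png

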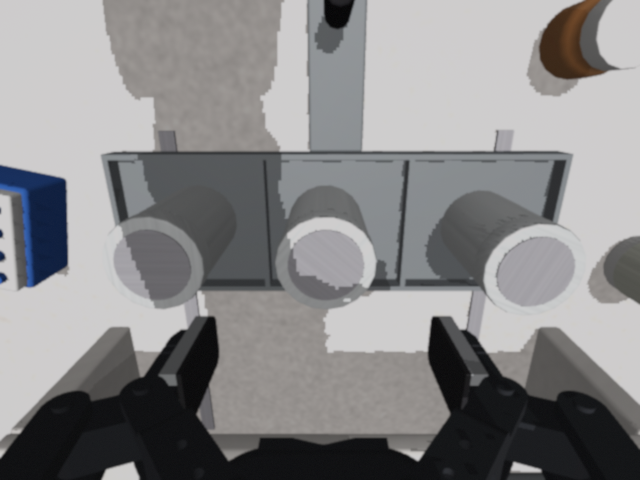

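```bash
python3 - <<'E'
from h import *
np.set_printoptions(precision=3,suppress=True)
w=vision.grab_frame("wrist");print(grasp()[0])
for p in [(155,262),(326,262),(534,264)]: print(onz(w,p,102))
print(onz(w,(341,10),74))
E
```

```text
[625.809  18.819 177.012]
[630.548 -78.767 102.   ]
[623.422  19.651 102.   ]
[616.031 139.093 102.   ]
[491.889  17.966  74.   ]
```

```bash
python3 -m inch '{"gripper":[1,1,1,1,0.5,0.5,0.5,0.5,0.5],"delta_pos":[[0,0,-0.045],[0,0,-0.04],[0,0,-0.022],[0,0,-0.004],[0,0,0],[0,0,0],[0,0,0],[0,0,0],[0,0,0]],"twist":[0,0,0,0,0,0,0,0,0]}' 40
python3 - <<'E'
from h import *
np.set_printoptions(precision=3,suppress=True)
w=vision.grab_frame("wrist");cv2.imwrite("pics/w6.png",w["img"]);print(grasp(),env.state()["force"])
E
```

```text
t: 7.88
tool_pos: [620.1, 19.2, 226.6]
orientation: [0.017, -0.035, 0.999, -0.002]
force: [0.3, 0.6, -3.4]
finger_gap: 0.668
(array([625.372,  18.875,  71.909]), array([[-0.997, -0.071,  0.034],
       [-0.071,  0.997, -0.003],
       [-0.034, -0.005, -0.999]])) [ 0.22  -0.377 -3.301]
```

View pics/w6.png

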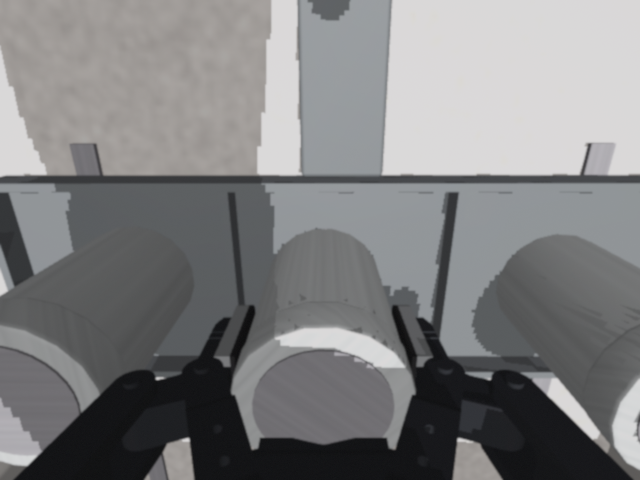

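The middle tin is gripped (gap 57 mm, pads on both sides). I'll lift it slightly and weigh it.

```bash
python3 -m inch '{"gripper":[0.5,0.5,0.5,0.5,0.5,0.5,0.5,0.5],"delta_pos":[[0,0,0.006],[0,0,0.012],[0,0,0.012],[0,0,0.006],[0,0,0],[0,0,0],[0,0,0],[0,0,0]],"twist":[0,0,0,0,0,0,0,0]}'
python3 - <<'E'
from h import *
np.set_printoptions(precision=3,suppress=True)
F=[]
for i in range(6):
    w=vision.grab_frame("side" if i<5 else "wrist");F.append(env.state()["force"][2])
    if i==0: cv2.imwrite("pics/d7.png",cv2.resize(w["img"][150:300,260:420],None,fx=4,fy=4,interpolation=3))
print(F,np.mean(F),grasp())
E
```

```text
t: 8.93
tool_pos: [619.9, 19.2, 265.1]
orientation: [0.017, -0.035, 0.999, -0.002]
force: [-0.4, -0.7, -2.8]
finger_gap: 0.664
[np.float64(-3.5374454336742325), np.float64(-3.70980092582177), np.float64(-3.045537065728606), np.float64(-3.2919458992542854), np.float64(-3.4034854157926078), np.float64(-2.628964018285367)] -3.2695297930928113 (array([625.33 ,  18.778, 110.782]), array([[-0.997, -0.07 ,  0.034],
       [-0.071,  0.998, -0.003],
       [-0.034, -0.005, -0.999]]))
```

View pics/d7.png

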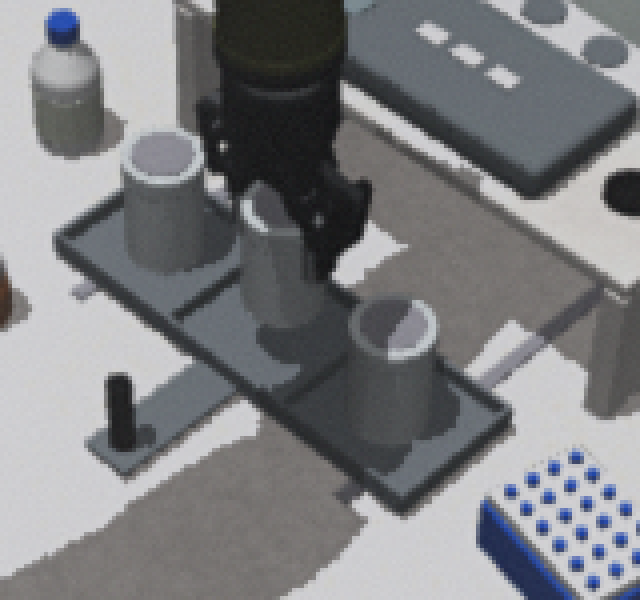

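The tin is off the floor and upright, reading 3.3 N (0.33 kg). That makes it one of the light ones, so I'll set it back down.

```bash
python3 -m inch '{"gripper":[0.5,0.5,0.5,0.5,0.5],"delta_pos":[[0,0,-0.012],[0,0,-0.013],[0,0,-0.009],[0,0,-0.003],[0,0,-0.001]],"twist":[0,0,0,0,0]}'
```

```text
t: 9.85
tool_pos: [620.3, 19.2, 225.0]
orientation: [0.018, -0.035, 0.999, -0.002]
force: [-2.1, -0.3, 15.5]
finger_gap: 0.673
```

```bash
python3 -m inch '{"gripper":[0.75,1,1,1,1,1,1,1],"delta_pos":[[0,0,0],[0,0,0],[0,0,0],[0,0,0.03],[0,0,0.05],[0,0,0.03],[0,0,0],[0,0,0]],"twist":[0,0,0,0,0,0,0,0]}'
python3 - <<'E'
from h import *
np.set_printoptions(precision=3,suppress=True)
w=vision.grab_frame("wrist");cv2.imwrite("pics/w8.png",w["img"]);print(grasp(),env.state()["force"])
E
```

```text
t: 10.85
tool_pos: [620.3, 19.3, 338.1]
orientation: [0.018, -0.035, 0.999, -0.002]
force: [-0.5, -1.1, 0.0]
finger_gap: 0.999
(array([625.96 ,  18.979, 183.414]), array([[-0.997, -0.071,  0.036],
       [-0.071,  0.997, -0.002],
       [-0.036, -0.005, -0.999]])) [ 0.188  0.202 -0.333]
```

View pics/w8.png

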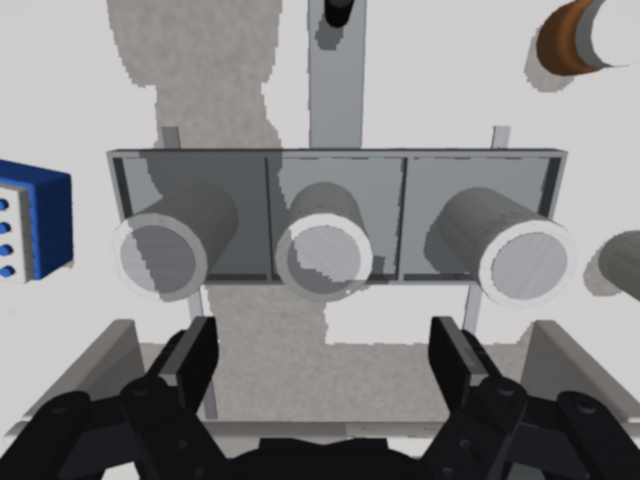

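```bash
python3 -m inch '{"gripper":[1,1,1,1],"delta_pos":[[0.0025,-0.033,0],[0.0025,-0.033,0],[0.002,-0.033,0],[0,0,0]],"twist":[0,0,0,0]}'
python3 - <<'E'
from h import *
np.set_printoptions(precision=3,suppress=True)
w=vision.grab_frame("wrist");cv2.imwrite("pics/w9.png",w["img"]);print(grasp(),env.state()["force"])
E
```

```text
t: 11.4
tool_pos: [626.4, -81.6, 332.1]
orientation: [0.014, -0.037, 0.999, -0.001]
force: [-0.0, 0.3, -0.6]
finger_gap: 1.003
(array([630.571, -79.402, 177.386]), array([[-0.997, -0.075,  0.027],
       [-0.075,  0.997,  0.   ],
       [-0.027, -0.002, -1.   ]])) [ 0.199  0.222 -0.327]
```

View pics/w9.png

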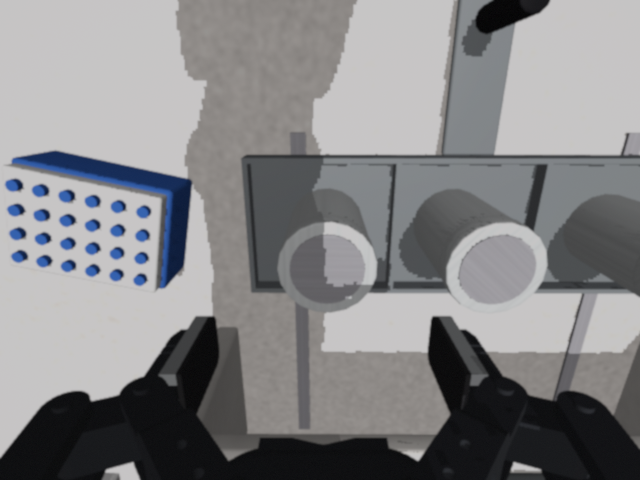

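The tin lid is centred between the fingers at (327,265). I'll go down and grip it.

```bash
python3 -m inch '{"gripper":[1,1,1,1,0.5,0.5,0.5,0.5,0.5],"delta_pos":[[0.001,0,-0.045],[0.001,0,-0.04],[0,0,-0.018],[0,0,-0.003],[0,0,0],[0,0,0],[0,0,0],[0,0,0],[0,0,0]],"twist":[0,0,0,0,0,0,0,0,0]}' 40
python3 - <<'E'
from h import *
np.set_printoptions(precision=3,suppress=True)
print(grasp(),env.state()["force"])
E
```

```text
t: 12.58
tool_pos: [631.5, -71.2, 229.0]
orientation: [0.02, -0.042, 0.999, 0.002]
force: [1.0, -0.3, -3.4]
finger_gap: 0.674
(array([637.544, -70.415,  74.393]), array([[-0.996, -0.083,  0.039],
       [-0.083,  0.997,  0.005],
       [-0.039,  0.002, -0.999]])) [ 1.012 -0.278 -3.408]
```

The tool moved 10 mm sideways, which I didn't expect. I'll check the pictures.

```bash
python3 - <<'E'
from h import *
w=vision.grab_frame("wrist");cv2.imwrite("pics/w10.png",w["img"])
w=vision.grab_frame("side");cv2.imwrite("pics/d10.png",cv2.resize(w["img"][150:300,260:420],None,fx=4,fy=4,interpolation=3))
E
```

```text
(no output)
```

View pics/w10.png

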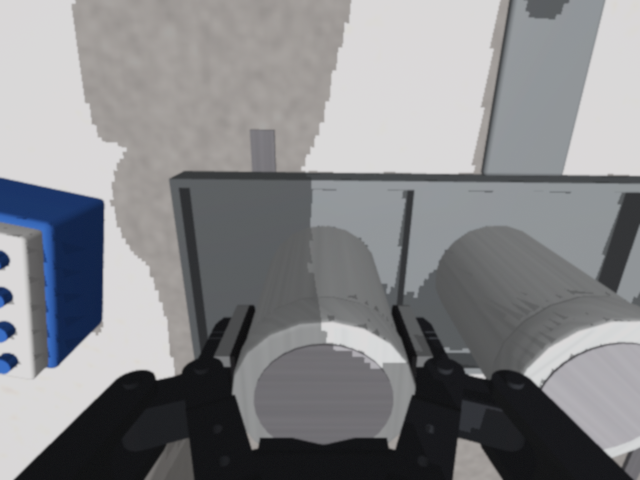

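View pics/d10.png

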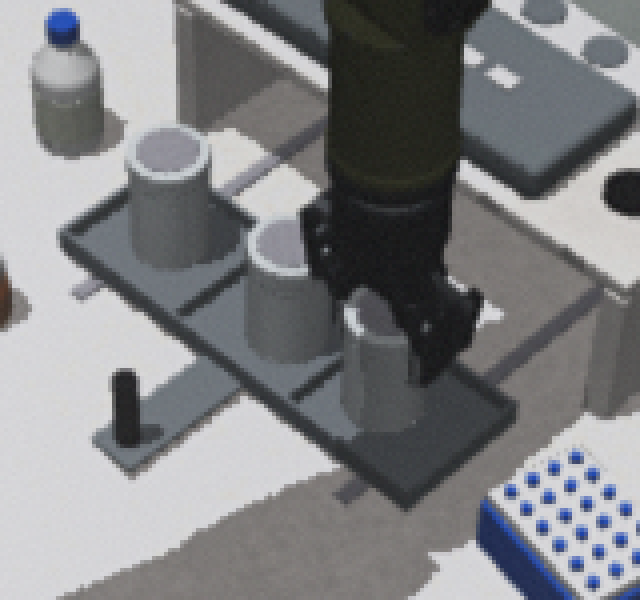

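```bash
python3 - <<'E'
from h import *
np.set_printoptions(precision=2,suppress=True)
d=vision.grab_frame("side");s=vision.grab_frame("scene")
print(onz(d,(260+118/4,150+378/4),74),onz(d,(260+124/4,150+373/4),74))
cv2.imwrite("pics/s11.png",cv2.resize(s["img"][210:350,270:430],None,fx=4,fy=4,interpolation=3)); print(env.state()["t"],env.state()["qpos"],env.state()["force"],env.state()["torque"])
E
```

```text
[484.46  16.4   74.  ] [490.13  17.25  74.  ]
12.775 [ 0.19  0.69 -0.18  1.7   0.16  0.73  1.58] [ 0.44 -0.05 -3.5 ] [0.02 0.09 0.09]
```

View pics/s11.png

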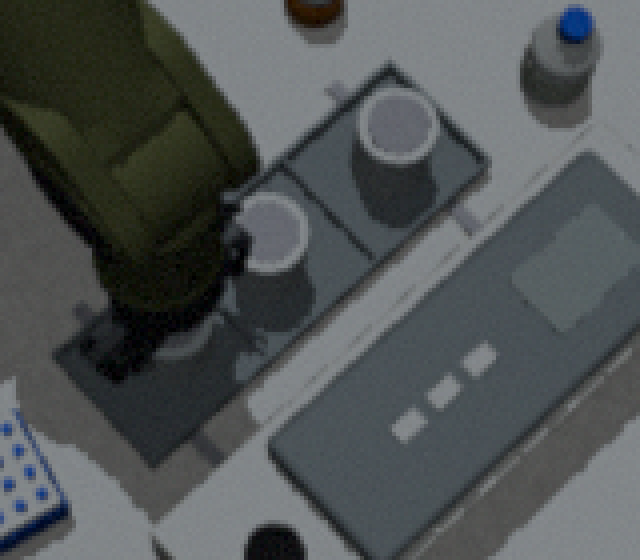

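Something nudged the tray about 5 mm inward during that descent (knob x went from 484.5 to 490), so I'll redraw it before finishing. The grip is good, so I'll heft now.

```bash
python3 -m inch '{"gripper":[0.5,0.5,0.5,0.5,0.5,0.5,0.5],"delta_pos":[[0,0,0.006],[0,0,0.012],[0,0,0.012],[0,0,0.006],[0,0,0],[0,0,0],[0,0,0]],"twist":[0,0,0,0,0,0,0]}'
python3 - <<'E'
from h import *
np.set_printoptions(precision=3,suppress=True)
F=[]
for i in range(5):
    w=vision.grab_frame("side");F.append(env.state()["force"])
    if i==0: cv2.imwrite("pics/d12.png",cv2.resize(w["img"][150:300,260:420],None,fx=4,fy=4,interpolation=3))
print(np.array(F),np.mean(F,0),grasp())
E
```

```text
t: 13.65
tool_pos: [631.5, -71.6, 267.9]
orientation: [0.02, -0.041, 0.999, 0.002]
force: [0.1, -0.3, -2.6]
finger_gap: 0.67
[[ 0.574  0.459 -3.386]
 [-0.072 -1.216 -2.849]
 [-0.187 -0.691 -2.583]
 [-0.07  -0.806 -3.409]
 [ 0.105 -0.654 -2.733]] [ 0.07  -0.582 -2.992] (array([637.729, -70.829, 113.311]), array([[-0.996, -0.083,  0.04 ],
       [-0.083,  0.997,  0.005],
       [-0.04 ,  0.002, -0.999]]))
```

View pics/d12.png

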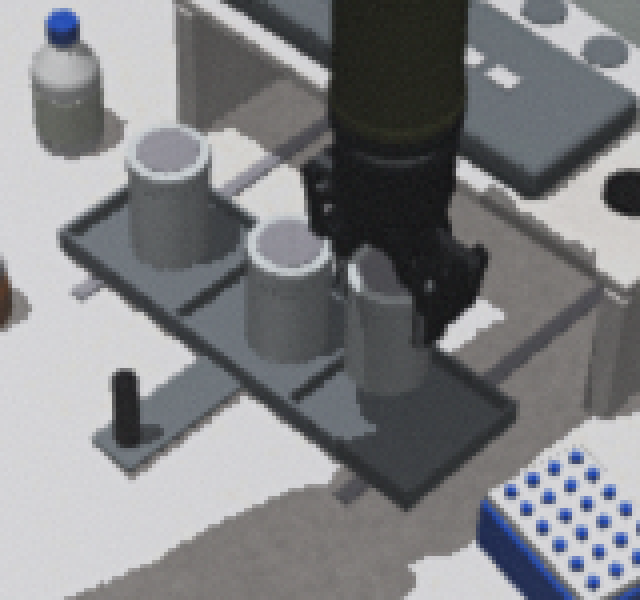

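About 3.0 N, so this one is light too. I'll move it 9 mm back toward its bay centre, away from the middle tin, then lower and release it.

```bash
python3 -m inch '{"gripper":[0.5,0.5,0.5,0.5,0.5,0.5,0.5],"delta_pos":[[0,-0.005,0],[0,-0.004,0],[0,0,-0.012],[0,0,-0.012],[0,0,-0.009],[0,0,-0.003],[0,0,-0.001]],"twist":[0,0,0,0,0,0,0]}'
```

```text
t: 14.78
tool_pos: [631.3, -81.3, 227.4]
orientation: [0.019, -0.041, 0.999, 0.002]
force: [-2.4, -1.2, 6.8]
finger_gap: 0.671
```

```bash
python3 -m inch '{"gripper":[0.75,0.95,0.95,0.95,0.95,0.95,0.95],"delta_pos":[[0,0,0],[0,0,0],[0,0,0.03],[0,0,0.05],[0,0,0.04],[0,0,0],[0,0,0]],"twist":[0,0,0,0,0,0,0]}'
python3 - <<'E'
from h import *
np.set_printoptions(precision=3,suppress=True)
for n in("side","scene","wrist"):
    w=vision.grab_frame(n)
    i=w["img"]
    if n=="side":i=cv2.resize(i[150:300,260:420],None,fx=4,fy=4,interpolation=3)
    if n=="scene":i=cv2.resize(i[210:350,270:430],None,fx=4,fy=4,interpolation=3)
    cv2.imwrite(f"pics/{n}13.png",i)
print(grasp(),env.state()["force"],env.state()["tool_pos"])
E
```

```text
t: 15.65
tool_pos: [631.6, -81.0, 353.6]
orientation: [0.022, -0.041, 0.999, 0.002]
force: [0.5, -0.7, 0.2]
finger_gap: 0.948
(array([638.26 , -80.212, 198.237]), array([[-0.996, -0.083,  0.042],
       [-0.083,  0.997,  0.005],
       [-0.043,  0.002, -0.999]])) [0.115 0.179 0.06 ] [631.686 -80.998 352.795]
```

View pics/side13.png

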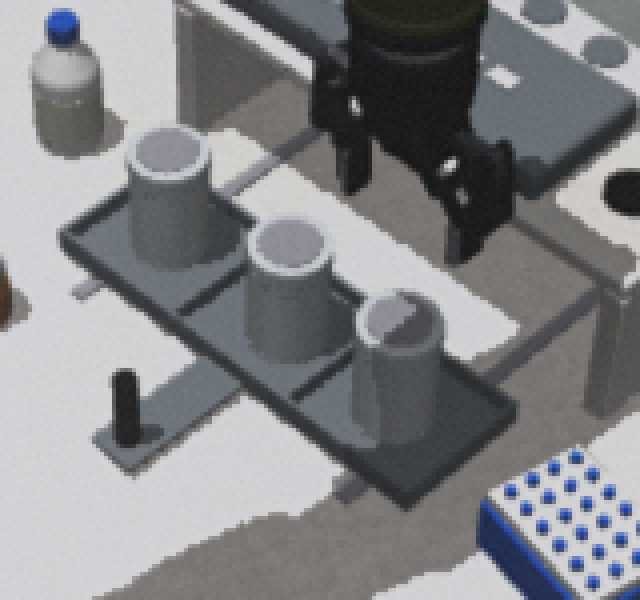

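View pics/wrist13.png

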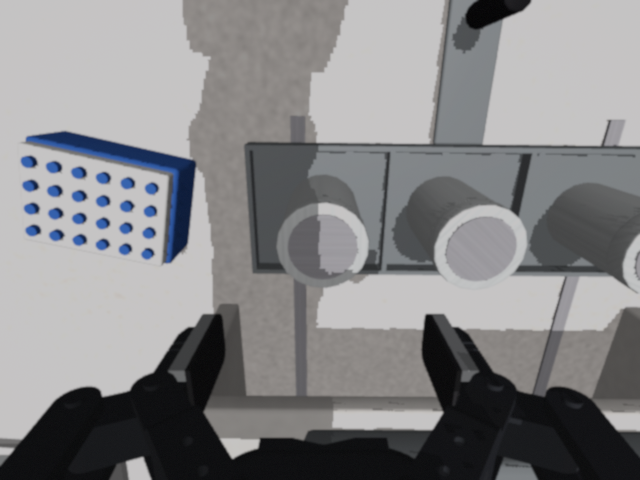

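The right tin is standing. Next I'll regrip the knob and redraw the last 5 mm.

```bash
python3 -m inch '{"gripper":[0.6,0.6,0.6,0.6,0.6],"delta_pos":[[-0.037,0.0245,0],[-0.037,0.0245,0],[-0.037,0.0245,0],[-0.037,0.0245,0],[0,0,0]],"twist":[0,0,0,0,0]}' 30
python3 - <<'E'
from h import *
np.set_printoptions(precision=3,suppress=True)
w=vision.grab_frame("wrist");cv2.imwrite("pics/w14.png",w["img"])
print(grasp(),env.state()["force"],env.state()["tool_pos"],proj(w,[[490,18.5,74]]))
E
```

```text
t: 16.42
tool_pos: [478.1, 19.0, 347.1]
orientation: [0.017, -0.041, 0.999, 0.002]
force: [1.2, -0.6, -0.7]
finger_gap: 0.599
(array([485.012,  18.774, 192.594]), array([[-0.996, -0.081,  0.035],
       [-0.081,  0.997,  0.005],
       [-0.035,  0.002, -0.999]])) [0.876 0.64  0.48 ] [479.627  17.957 347.198] [[320.473 246.296]]
```

View pics/w14.png

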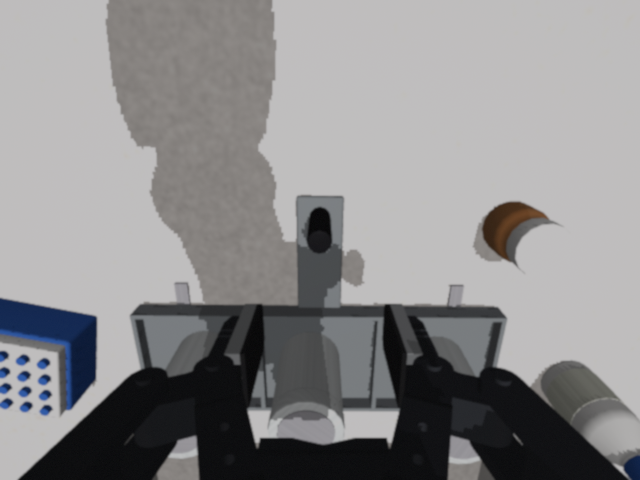

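```bash
python3 -m inch '{"gripper":[0.6,0.6,0.6,0.6,0.6,0.1,0,0,0],"delta_pos":[[0.002,0,-0.05],[0.001,0,-0.045],[0,0,-0.025],[0,0,-0.008],[0,0,0],[0,0,0],[0,0,0],[0,0,0],[0,0,0]],"twist":[0,0,0,0,0,0,0,0,0]}' 30
python3 - <<'E'
from h import *
np.set_printoptions(precision=3,suppress=True)
w=vision.grab_frame("wrist");cv2.imwrite("pics/w15.png",w["img"])
print(grasp(),env.state()["force"],env.state()["tool_pos"])
E
```

```text
t: 17.6
tool_pos: [488.2, 17.1, 216.2]
orientation: [0.021, -0.039, 0.999, 0.003]
force: [0.9, 0.6, -11.4]
finger_gap: 0.198
(array([494.72 ,  18.288,  61.617]), array([[-0.996, -0.078,  0.042],
       [-0.078,  0.997,  0.008],
       [-0.042,  0.004, -0.999]])) [  0.567   0.533 -10.255] [488.228  17.091 216.176]
```

View pics/w15.png

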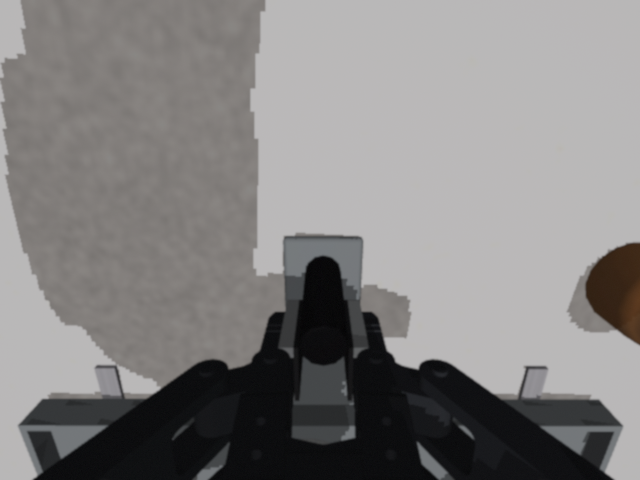

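```bash
python3 -m inch '{"gripper":[0,0,0,0,0],"delta_pos":[[-0.004,-0.0003,0],[-0.004,-0.0003,0],[-0.004,-0.0003,0],[-0.004,-0.0003,0],[-0.003,-0.0002,0]],"twist":[0,0,0,0,0]}'
```

```text
t: 18.27
tool_pos: [478.1, 16.0, 217.0]
orientation: [0.034, -0.039, 0.999, 0.005]
force: [10.8, 1.0, -21.8]
finger_gap: 0.196
```

At the stop again (+10.8 N). Release and rise.

```bash
python3 -m inch '{"gripper":[0.3,0.6,0.6,0.8,1,1,1,1],"delta_pos":[[0,0,0],[0,0,0],[0,0,0],[0,0,0.03],[0,0,0.05],[0,0,0.05],[0,0,0.02],[0,0,0]],"twist":[0,0,0,0,0,0,0,0]}'
python3 - <<'E'
from h import *
np.set_printoptions(precision=3,suppress=True)
for n in("side","scene","wrist"):
    w=vision.grab_frame(n)
    i=w["img"]
    if n=="side":i=cv2.resize(i[150:300,260:420],None,fx=4,fy=4,interpolation=3)
    if n=="scene":i=cv2.resize(i[210:350,270:430],None,fx=4,fy=4,interpolation=3)
    cv2.imwrite(f"pics/{n}16.png",i)
print(grasp(),env.state()["force"],env.state()["tool_pos"])
E
```

```text
t: 19.27
tool_pos: [476.0, 15.5, 373.9]
orientation: [0.035, -0.038, 0.999, 0.004]
force: [0.2, 0.0, 0.5]
finger_gap: 0.999
(array([485.48 ,  17.134, 217.113]), array([[-0.995, -0.077,  0.064],
       [-0.077,  0.997,  0.011],
       [-0.065,  0.006, -0.998]])) [ 0.697  0.196 -0.2  ] [475.591  15.448 371.487]
```

View pics/side16.png

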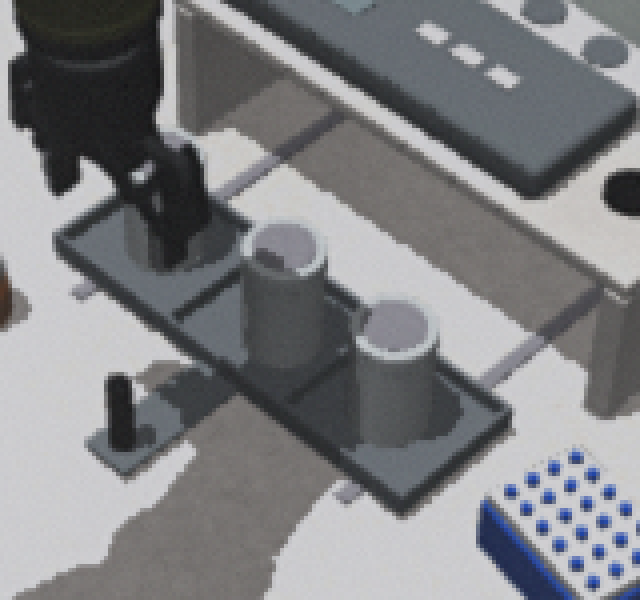

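View pics/scene16.png

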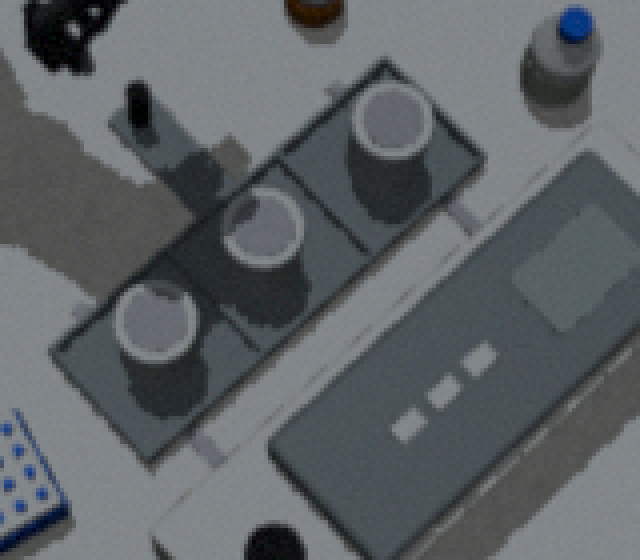

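The tray is fully out again; the knob is at the same pixels as before. Now to the left tin at about (619.5, 139.5).

```bash
python3 -m inch '{"gripper":[1,1,1,1,1,1],"delta_pos":[[0.034,0.031,-0.01],[0.034,0.031,-0.01],[0.034,0.031,-0.01],[0.033,0.03,-0.01],[0,0,0],[0,0,0]],"twist":[0,0,0,0,0,0]}'
python3 - <<'E'
from h import *
np.set_printoptions(precision=3,suppress=True)
w=vision.grab_frame("wrist");cv2.imwrite("pics/w17.png",w["img"])
print(grasp(),env.state()["force"],env.state()["tool_pos"],proj(w,[[619.5,139.5,102]]))
E
```

```text
t: 20.18
tool_pos: [611.9, 140.9, 319.6]
orientation: [0.024, -0.037, 0.999, 0.002]
force: [-0.0, 0.4, -0.3]
finger_gap: 1.006
(array([619.112, 141.934, 165.186]), array([[-0.996, -0.075,  0.048],
       [-0.075,  0.997,  0.006],
       [-0.048,  0.003, -0.999]])) [ 0.659 -0.394  0.254] [611.72  140.976 319.706] [[319.363 271.167]]
```

View pics/w17.png

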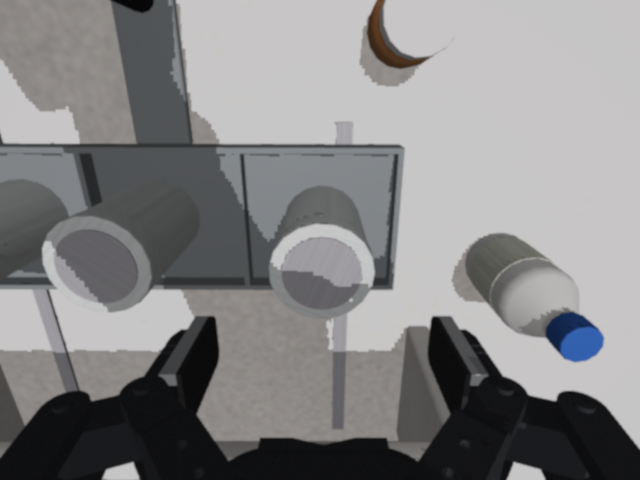

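Lid centre at (322,269), within 3 px of the prediction. I'll go down without closing and check for drift first.

```bash
python3 -m inch '{"gripper":[1,1,1,1],"delta_pos":[[0,0,-0.035],[0,0,-0.035],[0,0,-0.02],[0,0,-0.004]],"twist":[0,0,0,0]}'
```

```text
t: 20.72
tool_pos: [609.7, 136.5, 225.3]
orientation: [0.025, -0.035, 0.999, 0.001]
force: [-0.5, -0.3, 0.7]
finger_gap: 1.001
```

```bash
python3 -m inch '{"gripper":[0.5,0.5,0.5,0.5,0.5],"delta_pos":[[0.001,0.001,0],[0,0,0],[0,0,0],[0,0,0],[0,0,0]],"twist":[0,0,0,0,0]}' 60
python3 - <<'E'
from h import *
np.set_printoptions(precision=3,suppress=True)
w=vision.grab_frame("wrist");cv2.imwrite("pics/w18.png",w["img"])
print(grasp(),env.state()["force"],env.state()["tool_pos"])
w=vision.grab_frame("side");cv2.imwrite("pics/d18.png",cv2.resize(w["img"][150:300,260:420],None,fx=4,fy=4,interpolation=3))
E
```

```text
t: 21.35
tool_pos: [610.4, 137.0, 227.4]
orientation: [0.025, -0.035, 0.999, 0.001]
force: [0.8, 0.8, -4.6]
finger_gap: 0.666
(array([618.246, 137.691,  72.828]), array([[-0.996, -0.07 ,  0.051],
       [-0.069,  0.998,  0.005],
       [-0.051,  0.001, -0.999]])) [-1.632  0.039 -5.208] [610.418 136.981 227.329]
```

View pics/w18.png

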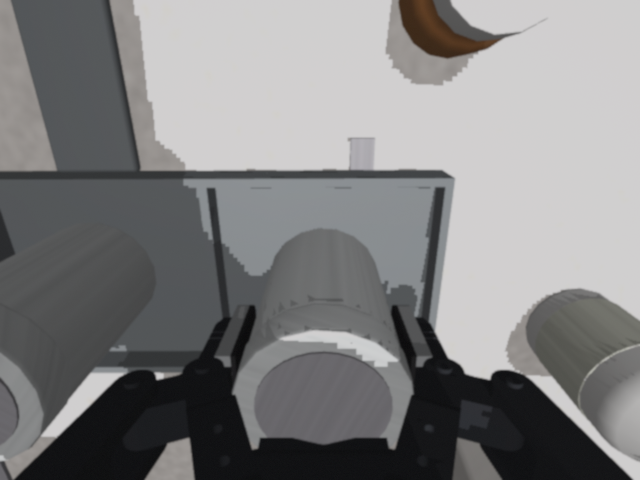

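View pics/d18.png

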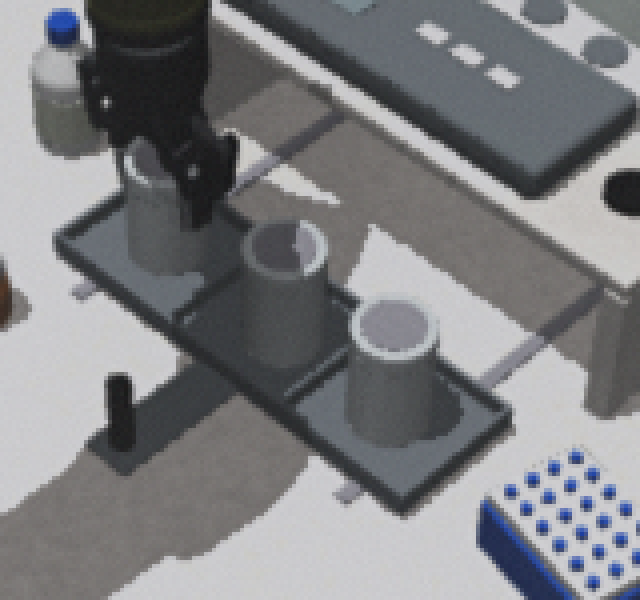

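Gripped, and the tray is still out. I'll lift a little and weigh it.

```bash
python3 -m inch '{"gripper":[0.5,0.5,0.5,0.5,0.5,0.5,0.5],"delta_pos":[[0,0,0.006],[0,0,0.012],[0,0,0.012],[0,0,0.008],[0,0,0],[0,0,0],[0,0,0]],"twist":[0,0,0,0,0,0,0]}'
python3 - <<'E'
from h import *
np.set_printoptions(precision=3,suppress=True)
F=[]
for i in range(5):
    w=vision.grab_frame("side");F.append(env.state()["force"])
print(np.array(F),np.mean(F,0),grasp())
E
```

```text
t: 22.32
tool_pos: [610.3, 136.9, 268.5]
orientation: [0.026, -0.035, 0.999, 0.001]
force: [0.2, -0.9, -6.1]
finger_gap: 0.665
[[-1.125 -0.131 -5.976]
 [ 0.264  0.164 -5.644]
 [-0.054 -0.204 -4.213]
 [ 0.031  0.457 -5.557]
 [-0.143 -0.138 -5.756]] [-0.206  0.03  -5.429] (array([618.267, 137.646, 114.088]), array([[-0.996, -0.07 ,  0.051],
       [-0.069,  0.998,  0.005],
       [-0.051,  0.001, -0.999]]))
```

5.4 N (0.55 kg), so this is the heaviest. I'll raise it well clear.

```bash
python3 -m inch '{"gripper":[0.5,0.5,0.5,0.5,0.5,0.5,0.5,0.5,0.5,0.5],"delta_pos":[[0,0,0.012],[0,0,0.025],[0,0,0.03],[0,0,0.03],[0,0,0.03],[0,0,0.025],[0,0,0.015],[0,0,0.006],[0,0,0],[0,0,0]],"twist":[0,0,0,0,0,0,0,0,0,0]}'
python3 -m inch '{"gripper":[0.5,0.5,0.5,0.5],"delta_pos":[[0,0,0],[0,0,0],[0,0,0],[0,0,0]],"twist":[0,0,0,0]}'
python3 - <<'E'
from h import *
np.set_printoptions(precision=3,suppress=True)
for n in("side","scene","wrist"):
    w=vision.grab_frame(n)
    i=w["img"]
    if n=="side":i=cv2.resize(i[90:290,230:440],None,fx=3,fy=3,interpolation=3)
    if n=="scene":i=cv2.resize(i[190:350,270:430],None,fx=3.5,fy=3.5,interpolation=3)
    cv2.imwrite(f"pics/{n}20.png",i)
print(grasp(),env.state()["force"],env.state()["tool_pos"],env.state()["qd"])
E
```

```text
t: 23.82
tool_pos: [608.1, 136.7, 452.1]
orientation: [0.026, -0.035, 0.999, 0.002]
force: [0.1, 0.3, -5.1]
finger_gap: 0.665
t: 24.32
tool_pos: [608.1, 136.7, 450.1]
orientation: [0.025, -0.035, 0.999, 0.001]
force: [0.1, -0.5, -5.8]
finger_gap: 0.671
(array([615.681, 137.393, 295.787]), array([[-0.996, -0.071,  0.049],
       [-0.07 ,  0.998,  0.005],
       [-0.05 ,  0.001, -0.999]])) [ 0.092  0.    -5.708] [608.048 136.677 450.296] [-0.002 -0.002  0.001  0.    -0.     0.001 -0.   ]
```

View pics/side20.png

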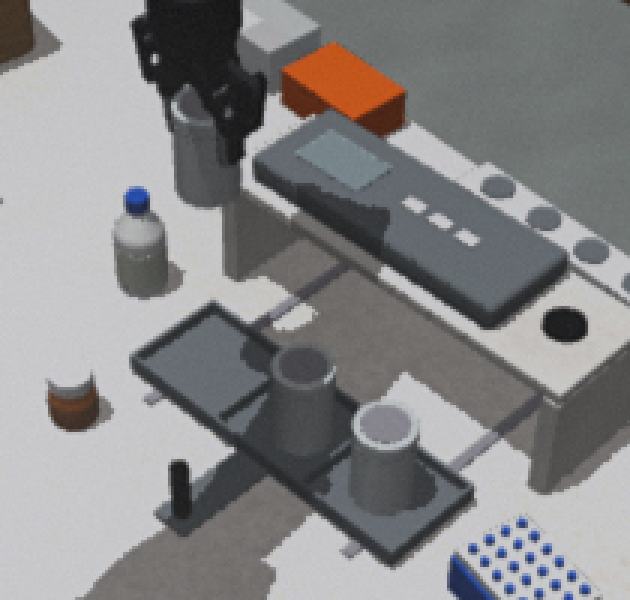

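View pics/scene20.png

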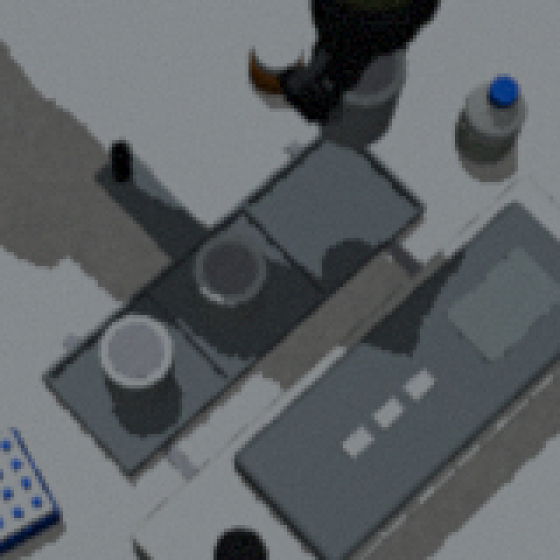

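View pics/wrist20.png

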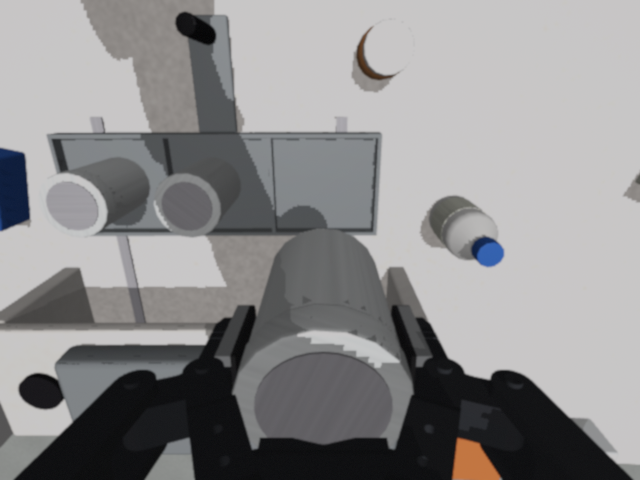

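```bash
python3 - <<'E'
from station import env
print(env.close_job(), env.state()["t"])
E
```

```text
the job is handed in; nothing more can be done
the job is handed in; nothing more can be done
```

I drew the tray out to its stop, hefted all three tins, and handed in at about 24.5 s with the heaviest one gripped and held up.

- **Weights:** The middle tin read about 3.3 N, the right one about 3.0 N and the left one (+y bay) about 5.4 N (roughly 0.55 kg). The left one is the heaviest and is the one I'm holding.
- **Tray position:** While I was gripping the right tin, the arm drifted sideways. That pushed the tray about 5 mm back in and slid the tin about 9 mm in its bay. I moved the tin back and drew the tray to its stop again before lifting the heaviest tin.
- **Last checks:**
  - **Held tin:** It is upright and still, with its underside about 235 mm above the bench. That is about 21 cm above the tray rim and 13 cm above the other tins.
  - **Tray and other tins:** The tray is at its stop, with the knob at the same pixels as after the first draw. The other two tins stand upright in it, free of the gripper.
  - **Bystanders:** The jar, bottle and tip box look unmoved. The beaker, meter and reagent box were outside the last pictures I viewed; the arm did not go near them after the start.
- **Not perfect:** The gripper itself leans about 3°, left over from pulling the knob. I saw no lean of the tin in the final pictures, but I judged that by eye and did not measure it.

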